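# Finished plaque off the work stand into the empty tray

## Robot

A 6-joint arm with a two-finger parallel gripper is mounted at the origin on the work surface. World frame = base frame: x ahead of the robot, y to its left, z up, the work surface at z = 0. Lengths are in m, angles in degrees, forces in N, time in s.
With the tool pointing down it reaches from about 0.325 to 0.775 m from the base axis. Payload 5.5 kg.
Tool frame: the origin (TCP) lies at the centre of the arm's flange, where the gripper is bolted on; the fingertips stand 182 mm ahead of it and the grasp point (between the pads) lies 163 mm ahead of it; z points along the fingers, y is the line along which they close (so a half turn about z gives the same grasp; the last joint's range is limited). The gripper opens to 88 mm and grips with 3 to 60 N. Pads are 20 mm wide; open, the fingers measure 115 mm over their backs; the gripper's body (75 mm by 178 mm) begins 61 mm behind the grasp point.
Start: joints at [-78.306, 5.22, 70.514, -0, 104.267, -3.249], TCP at [0.155, -0.58, 0.405] pointing down, gripper open.
Joint ranges: [-164.24, 164.24], [-49.07, 125.15], [9.68, 141.18], [-86.29, 266.29], [3.28, 154.24], [-151.56, 151.56]. Speed limits (degrees/s): [147.25, 147.25, 172.46, 180, 180, 180].

## Interface

Orientations are given as [roll, pitch, yaw] about the fixed x, y, z axes, in that order (R = Rz(yaw) Ry(pitch) Rx(roll)).
In Python, from station import r gives the robot as it stands. The module is installed in compiled form; this text tells all that it offers. Calls block until the motion is done:
- r.reach(position, orientation): joint-space move of the TCP to a pose.
- r.servo_line(position, rotation=None, speed=0.15): straight line of the TCP; rotation=None keeps the orientation; speed is the mean speed in m/s.
- r.move_joints(angles): joint-space move.
- r.let_go() and r.grab(squeeze=None): open the fingers fully, or close them until they stop; squeeze is the grip in N (None keeps the last).
- r.wait(seconds).
- r.inverse_kinematics(position, orientation): joint angles nearest the present ones, or None.
- r.sense(): the state.
- r.snapshot(name): name is "scene" or "top" or "wrist"; returns a dict with "frame" (420x560x3 uint8, red, green, blue), "fx", "fy", "cx", "cy" (pixels), "R" (3x3) and "t" (3): a world point X has camera coordinates R X + t. Camera axes: x right, y down, z forward; pixel columns grow to the right and rows downward; lengths in m; the calibration is good to about 2 mm. A picture is of the moment at which its call begins. There is no depth.
A pose or a line that the arm cannot do raises r.IKError and nothing moves.
- r.hand_in(): hands the job in; it is judged then, once.
The state is a dict: "clock": time; "joints": joint angles; "joint_vel": joint speeds; "joint_torque": joint torques, N m; "tcp_pos": TCP position; "orientation": TCP orientation; "contact_force": force on the tool from outside, world axes, zero at the start; "torque": the same for the moment, N m; "opening": finger opening in m; "gripper_force": force on a finger pad.
Only numpy, scipy, OpenCV 4.12 (cv2) and the standard library are available. Lean on these libraries where they do the work, as an engineer would, in place of code of your own. Each camera call takes 0.05 s, during which the arm holds its last target. There are 200 camera calls.

## Task

The plaque on the sloping work stand is finished. Swing the stand's lever fully aside so that it no longer overlaps the plaque, then lift the plaque off and put it lying flat, picture up, on the floor of the empty one of the two plywood trays, letting it go only when it is down inside the tray walls. Do not disturb the round piece in the other tray or the things lying about on the table.

Things in the scene. Friction and masses are not known exactly. Their poses are not given: they have to be found in the camera images.
- plaque: Finished plaque: rectangular wooden block with a paper picture on its face, 130 (x) x 60 (y) x 20 mm (z), 0.07-0.14 kg. Origin: centre of its underside; z out of the picture. Starts on the stand's slope, x up the slope, its lower end at the ledge, on two runners that hold it 12 mm off the board; both long sides are free, so fingers can straddle the 60 mm width.
- stand: Fixed plywood stand, footprint 200 x 150 mm. Origin: centre of its underside; z up. Its 220 x 150 mm board slopes 35 degrees, low in front (-x), high behind (+x, upper edge 149 mm up). The plaque's underside is centred about 90 mm above the origin. The ledge at the plaque's foot is 80 mm wide and stands 26 mm off the board.
- lever (a joint): Angle (rad) of the flat steel lever on a pivot at the slope's top, axis square to the slope. 0: points straight down the slope, 3 mm over the upper part of the plaque. Starts at 0 to 0.3. Growing: free end swings to the stand's -y side; clear of the plaque from about 1.1, stop at 1.6. Light friction (about 1.5 N at the knob); stays where left.
- knob (a point): Grip point on the lever's wooden knob, a round post of 16 mm diameter standing square to the slope, 47 mm tall above the lever bar, 65 mm from the pivot axis. The point is on the post's axis, 24 mm above the bar, 23 mm below the post's top. The bar is 16 mm wide and 8 mm thick. The point turns with the lever: z along the post, -x from pivot to knob.
- pivot (a point): Point on the lever's pivot axis level (along the slope's normal) with the knob point; its z is the axis, square to the slope. The pivot lies 28 mm up the slope from the plaque's upper end.
- empty_tray: The empty tray: fixed open plywood box, outside 185 mm (x) by 135 mm (y) by 55 mm high, walls and floor 6 mm. Origin: centre of its underside; z up.
- full_tray: The other tray, of the same make and size, with the round piece lying in it. Fixed. Origin: centre of its underside.
- disc: Finished round wooden piece, 90 mm diameter, 18 mm thick, lying in the other tray. To be left alone. Origin: centre of its underside.
- jar: Closed jar, 56 mm diameter, 60 mm tall, loose bystander. Origin: centre of its underside.
- foam: Grey foam sanding block 90 x 55 x 25 mm, loose bystander. Origin: centre of its underside.
- tape: Roll of tape lying flat, 100 mm diameter, 24 mm high, loose bystander. Origin: centre of its underside.
- cup: White cup, 70 mm diameter, 110 mm tall, loose bystander. Origin: centre of its underside.
- brush: Paint brush 180 mm long lying along its x, loose bystander. Origin: on the table below its middle.
- pad: Sponge pad 90 x 60 x 30 mm, loose bystander. Origin: centre of its underside.
Mind the look-alikes: they are no part of the job. Leave any green look-alike of the stand alone.

How it is judged (in metres and radians):
On the way:
1. the lever is swung clear of the plaque (past 1.1 rad) while the plaque still lies in its place on the stand (within 25 mm) (value of joint lever above 1.1 rad and distance of plaque from where it was at the start of the episode below 0.025 m), for 0.2 s.
At the end, for the whole second after the job is handed in: The plaque lies picture up and flat (within 7 degrees) on the floor of the empty tray, inside its walls (its centre within 60 mm lengthways and 50 mm sideways of the tray's, underside less than 30 mm above the tray's underside), released and at rest (x of plaque in the frame of empty_tray between -0.06 and 0.06 m and y of plaque in the frame of empty_tray between -0.05 and 0.05 m and z of plaque in the frame of empty_tray below 0.03 m and angle between plaque's own z axis and vertical below 0.12 rad and linear speed of plaque below 0.02 m/s and angular speed of plaque below 0.2 rad/s and contact force between plaque and the fingers below 0.1 N); the robot touches nothing.
It fails at once if the plaque falls free: moves faster than 1.05 m/s while no finger touches it (a drop of more than about 55 mm; the tray walls stand 49 mm above its floor) (linear speed of plaque above 1.05 m/s and contact force between plaque and the fingers below 0.1 N).
It fails at once if the round piece in the other tray is shifted more than 15 mm (distance of disc from where it was at the start of the episode above 0.015 m).
It fails at once if one of the things lying about on the table is shifted more than 30 mm (distance of any of jar, foam, tape, cup, brush, pad from where it was at the start of the episode above 0.03 m).
It also fails if it takes over 58 s, if anything falls off the work surface, if the arm or the gripper's body presses on something with over 40 N, if the wrist force passes 120 N, or if a joint passes its speed limit or range.

## Working session

There is one attempt and no reset: what is moved stays moved. The work goes in short steps, each a Python script; the robot and the scene stay as the last script left them, time stands still between calls to the robot, and variables do not carry over. Pictures are saved under pics/ and viewed, at most 10 in all, crops included, and the job is handed in when it is done.

```bash
mkdir -p pics; python3 - <<'E'
from station import r
import cv2,pickle
d={}
for n in("scene","top"):
    s=r.snapshot(n);d[n]=s;cv2.imwrite(f"pics/{n}0.png",s["frame"][:,:,::-1])
    print(n,s["fx"],s["cx"],s["cy"],s["R"],s["t"])
pickle.dump(d,open("d0.pkl","wb"))
print(r.sense())
E
```

```text
scene 416.33846200089096 283.4775819667307 209.77814330976094 [[-0.46009885  0.88784656 -0.00612704]
 [ 0.52035456  0.26405325 -0.81210037]
 [-0.71940266 -0.37683467 -0.5834856 ]] [ 0.22488576 -0.11175169  1.57648388]
top 485.78201268206 278.9171635845791 210.71156739088252 [[ 0.02629955 -0.99954431 -0.01481592]
 [-0.99565008 -0.02486613 -0.08979197]
 [ 0.08938264  0.01711296 -0.99585034]] [-0.01033979  0.48003253  1.44178805]
{'clock': 0.1, 'joints': array([-7.83079418e+01,  5.25780767e+00,  7.05723681e+01, -1.33476440e-03,
        1.04265749e+02, -3.24922112e+00]), 'joint_vel': array([-0.03931246, -0.07073953, -0.21386884,  0.0557706 ,  0.1307732 ,
       -0.05055939]), 'joint_torque': array([ 3.74544776e-03, -4.47858739e+01, -4.07568812e+01,  7.01282336e-02,
        2.84241582e-02, -1.14333900e-04]), 'tcp_pos': array([ 0.15469776, -0.57977201,  0.40365574]), 'orientation': array([-1.79904156e+02, -4.14489321e-03,  1.49409480e+01]), 'contact_force': array([-0.78030594, -0.50947699, -0.62366371]), 'torque': array([-0.03342572,  0.06724253,  0.03144394]), 'gripper_force': 0.0, 'opening': 0.08784776178721966}
```

View pics/scene0.png

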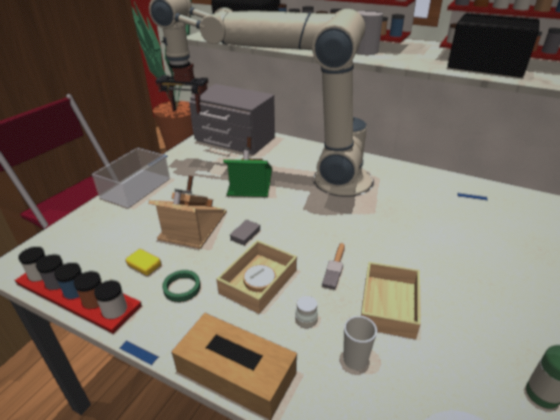

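View pics/top0.png

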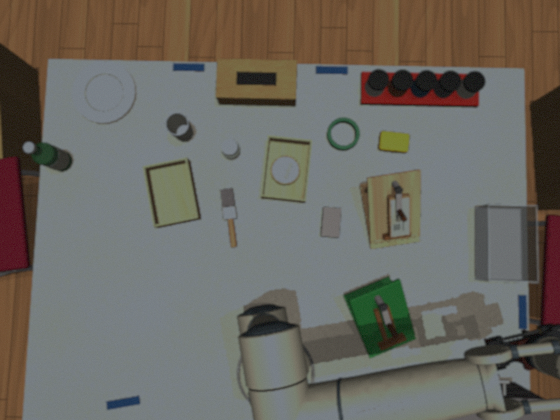

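```bash
python3 - <<'E'
import cv2,pickle,numpy as np
d=pickle.load(open("d0.pkl","rb"))
t=d["top"]["frame"][160:260,350:450,::-1]; s=d["scene"]["frame"][165:255,145:245,::-1]
a=cv2.resize(t,(400,400),interpolation=2); b=cv2.resize(s,(400,360),interpolation=2); b=cv2.copyMakeBorder(b,0,40,0,0,0)
cv2.imwrite("pics/c1.png",np.hstack([a,b]))
def ray(s,u,v,z):
    R=s["R"];c=-R.T@s["t"];dd=R.T@np.array([(u-s["cx"])/s["fx"],(v-s["cy"])/s["fy"],1]);return c+dd*(z-c[2])/dd[2]
T=d["top"]
for q in [(397,207,.09),(173,193,.055),(287,170,.055),(149,167,.055),(187,158,.055),(199,221,.055),(158,227,.055)]: print(q,ray(T,*q).round(3))
E
```

```text
(397, 207, 0.09) [ 0.493 -0.337  0.09 ]
(173, 193, 0.055) [0.522 0.316 0.055]
(287, 170, 0.055) [ 0.599 -0.019  0.055]
(149, 167, 0.055) [0.598 0.392 0.055]
(187, 158, 0.055) [0.628 0.279 0.055]
(199, 221, 0.055) [0.441 0.236 0.055]
(158, 227, 0.055) [0.42  0.356 0.055]
```

View pics/c1.png

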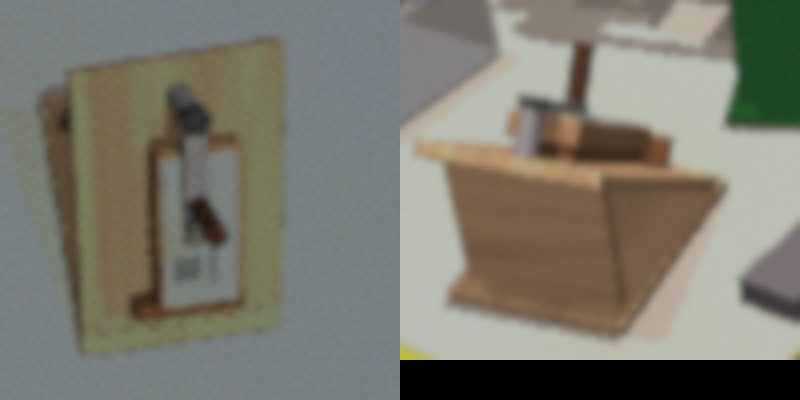

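```bash
cat > h.py <<'E'
from station import r
import numpy as np,cv2
from scipy.spatial.transform import Rotation as Ro
def cam(s): return -s["R"].T@s["t"]
def ray(s,u,v,p,n=(0,0,1)):
    "pixel -> point on plane through p with normal n"
    n=np.array(n);c=cam(s);d=s["R"].T@np.array([(u-s["cx"])/s["fx"],(v-s["cy"])/s["fy"],1]);return c+d*((np.array(p)-c)@n)/(d@n)
def proj(s,X):
    q=s["R"]@np.array(X)+s["t"];return np.array([s["fx"]*q[0]/q[2]+s["cx"],s["fy"]*q[1]/q[2]+s["cy"]])
def rpy(M): return Ro.from_matrix(M).as_euler("xyz",degrees=True)
def stand(yaw):
    "slope axes: up-slope, left(+y), normal"
    return Ro.from_euler("ZY",[yaw,-35],degrees=True).as_matrix()
def tool(u,a):
    "tool frame with approach a and finger line y nearest u"
    z=a/np.linalg.norm(a);y=u-(u@z)*z;y/=np.linalg.norm(y);return np.column_stack([np.cross(y,z),y,z])
E
python3 - <<'E'
from h import *
import pickle
T=pickle.load(open("d0.pkl","rb"))["top"]
c=[ray(T,*q[:2],[0,0,q[2]]) for q in [(367.5,177.5,.149),(420.75,170,.149),(420,241.25,.023),(371.2,248,.023)]]
print(np.array(c).round(3))
for a,b in[(0,1),(3,2)]: d=c[b]-c[a];print(np.degrees(np.arctan2(d[0],-d[1])),np.linalg.norm(d))
f=[(c[0]+c[1])/2,(c[3]+c[2])/2];d=f[0]-f[1];print(f,np.degrees(np.arctan2(d[1],d[0])),np.linalg.norm(d))
yaw=-8+0;
d1=c[1]-c[0];yaw=np.degrees(np.arctan2(d1[0],-d1[1]))
M=stand(yaw);n=M[:,2]
C=np.array([.493,-.337,.11])
for sgn in(1,-1):
    A=tool(sgn*M[:,1],-n);p=C+n*.36
    print(sgn,p,rpy(A),r.inverse_kinematics(p,rpy(A)))
E
```

```text
[[ 0.567 -0.242  0.149]
 [ 0.591 -0.388  0.149]
 [ 0.399 -0.421  0.023]
 [ 0.375 -0.276  0.023]]
9.475191275739041 0.14823166148213152
9.351802102014643 0.1467203310067918
[array([ 0.57894627, -0.31519309,  0.149     ]), array([ 0.387257 , -0.3483382,  0.023    ])] 9.810049553345042 0.2317744045768605
1 [ 0.2893296  -0.37099209  0.40489474] [-180.           35.         -170.52480872] None
-1 [ 0.2893296  -0.37099209  0.40489474] [180.         -35.           9.47519128] [-67.78955426 -21.07023926  97.47601783  34.11303528  93.99309815
  18.12499719]
```

```bash
python3 - <<'E'
from h import *
import pickle
M=stand(9.5);n=M[:,2]
r.reach(np.array([.493,-.337,.11])+n*.36,rpy(tool(-M[:,1],-n)))
s=r.snapshot("wrist");t=r.snapshot("top");pickle.dump((s,t),open("d1.pkl","wb"))
cv2.imwrite("pics/w1.png",s["frame"][:,:,::-1])
print(cam(s),s["R"],s["fx"],r.sense()["tcp_pos"])
E
```

```text
[ 0.35780991 -0.36030147  0.42832979] [[ 1.63462939e-01 -9.86549475e-01  3.02408835e-05]
 [-9.27349725e-01 -1.53664497e-01 -3.41188672e-01]
 [ 3.36604152e-01  5.57436591e-02 -9.39994835e-01]] 314.3599059065611 [ 0.28915324 -0.37174481  0.40483344]
```

View pics/w1.png

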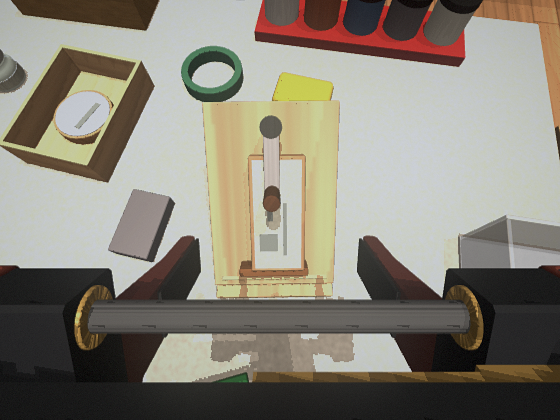

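```bash
python3 - <<'E'
from h import *
import pickle
s,t=pickle.load(open("d1.pkl","rb"))
f=s["frame"]
b=f[95:300,195:345,::-1]
cv2.imwrite("pics/w1c.png",cv2.resize(b,None,fx=3.6,fy=2.9,interpolation=2))
M=stand(9.5);n=M[:,2]
px=[(249,155),(305,155),(307.5,268),(248,268)]
C=np.array([.493,-.337,.1064])
for k in range(8):
    c=np.array([ray(s,*q,C,n) for q in px]);m=c.mean(0)
    C=m+M[:,0]*(.1064-m[2])/M[2,0]
print("C",m,C);print(((c-m)@M).round(4))
K=ray(s,272,197,m+.058*n,n);P=ray(s,271,127,m+.02*n,n)
print("knob,slope frame",(K-m)@M,"pivot@20mm",(P-m)@M)
E
```

```text
C [ 0.47073103 -0.34041298  0.09062652] [ 0.49294896 -0.33669498  0.1064    ]
[[ 0.0666  0.0305 -0.    ]
 [ 0.0665 -0.0299 -0.    ]
 [-0.0666 -0.0357  0.    ]
 [-0.0665  0.0351  0.    ]]
knob,slope frame [0.03357584 0.00480741 0.058     ] pivot@20mm [0.09608827 0.00610222 0.02      ]
```

View pics/w1c.png

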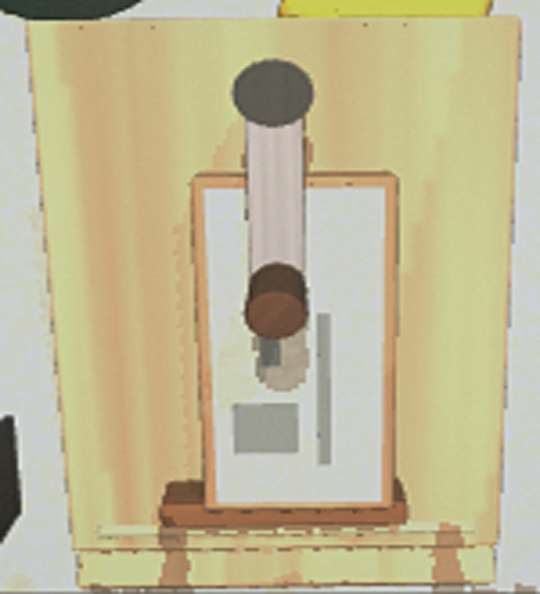

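```bash
python3 - <<'E'
from h import *
import pickle
from scipy.optimize import least_squares
s,t=pickle.load(open("d1.pkl","rb")); T=pickle.load(open("d0.pkl","rb"))["top"]
def pts(x):  # slope-frame points; face centre origin
    a,e=x[4],x[5]
    k=np.array([.093-.065*np.cos(a),-.065*np.sin(a),.058])
    return [(s,(.065,.03,0),(248.3,154.7)),(s,(.065,-.03,0),(305.3,154.7)),(s,(-.065,-.03,0),(305,269.8)),(s,(-.065,.03,0),(252.5,269.8)),
     (s,k,(271.7,203.6)),(s,(e,.075,-.032),(202.5,101.2)),(s,(e,-.075,-.032),(339.4,100.9)),
     (T,(e,.075,-.032),(367.5,177.5)),(T,(e,-.075,-.032),(420.75,170))]
def res(x):
    M=stand(x[3]);o=[]
    for c,p,q in pts(x): o+=list(proj(c,x[:3]+M@np.array(p))-q)
    o+=[((x[:3]+M@[x[5],0,-.032])[2]-.149)/.001,((x[:3]-.02*M[:,2])[2]-.09)/.002]
    return o
z=least_squares(res,[.49,-.337,.106,9.5,.1,.12],x_scale=[.01,.01,.01,1,.1,.01],loss="soft_l1")
print(z.x.round(4));print(np.array(res(z.x)).round(1))
np.save("stand.npy",z.x)
E
```

```text
[ 0.4643 -0.3409  0.106  11.3109 -0.0701  0.1202]
[-2.5  0.8 -1.1 -0.9 -0.1 -0.5 -0.5  1.3  0.  -0.2  1.2  0.9  3.1 -2.6
  0.8  1.   1.2 -0.8 -0.3 -0.2]
```

```bash
python3 - <<'E'
from h import *
import pickle
from scipy.optimize import least_squares
s,t=pickle.load(open("d1.pkl","rb")); T=pickle.load(open("d0.pkl","rb"))["top"]
def pts(x):  # slope frame, origin = face level on the stand's centre line
    a,e,dy,w=x[4:]
    k=np.array([.093-.065*np.cos(a),-.065*np.sin(a),.058]);c,q=np.cos(w),np.sin(w)
    f=lambda u,v:(u*c-v*q,dy+u*q+v*c,0)
    return [(s,f(.065,.03),(248.3,154.7)),(s,f(.065,-.03),(305.3,154.7)),(s,f(-.065,-.03),(305,269.8)),(s,f(-.065,.03),(252.5,269.8)),
     (s,k,(271.7,203.6)),(s,(.093,0,.015),(270.8,126.7)),(s,(e,.075,-.032),(202.5,101.2)),(s,(e,-.075,-.032),(339.4,100.9)),
     (T,(e,.075,-.032),(367.5,177.5)),(T,(e,-.075,-.032),(420.75,170))]
def res(x):
    M=stand(x[3]);o=[]
    for c,p,q in pts(x): o+=list(proj(c,x[:3]+M@np.array(p))-q)
    o+=[((x[:3]+M@[x[5],0,-.032])[2]-.149)/.001,((x[:3]-.02*M[:,2])[2]-.09)/.002]
    return o
z=least_squares(res,[.465,-.337,.106,9.5,.1,.12,0,0],x_scale=[.01,.01,.01,1,.1,.01,.01,.05],loss="soft_l1")
print(z.x.round(4));print(np.array(res(z.x)).round(1))
np.save("stand.npy",z.x)
x=z.x;M=stand(x[3]);a=x[4]
# plan check: knob swing poses
A0=np.array([.093,0,.035]);
from h import tool,rpy
for ang in(a,.4,.8,1.2,1.5):
    g=x[:3]+M@(A0+.065*np.array([-np.cos(ang),-np.sin(ang),0]))
    for nm,u in(("x",M[:,0]),("y",-M[:,1]),("-y",M[:,1])):
        for kind,ap in(("n",-M[:,2]),("half",-M[:,2]+np.array([0,0,-1]))):
            A=tool(u,ap);j=r.inverse_kinematics(g-A[:,2]*.168,rpy(A));print(round(ang,2),nm,kind,g.round(3),None if j is None else np.round(j))
E
```

```text
[ 4.6350e-01 -3.3540e-01  1.0570e-01  9.6483e+00  2.0400e-02  1.1960e-01
 -6.7000e-03  9.2000e-03]
[-0.4  0.3  0.9 -0.5  0.  -0.  -0.3  0.6 -0.  -0.2 -0.3 -0.  -0.6 -0.2
  1.1 -0.4 -0.1  0.4  0.5  0.2 -0.9 -0.3]
0.02 x n [ 0.467 -0.336  0.15 ] [-57. -16. 105.  33.  78. -70.]
0.02 x half [ 0.467 -0.336  0.15 ] [-48.  -9.  94.  15.  85. -57.]
0.02 y n [ 0.467 -0.336  0.15 ] [-57. -16. 105.  33.  78.  20.]
0.02 y half [ 0.467 -0.336  0.15 ] [-48.  -9.  94.  15.  85.  33.]
0.02 -y n [ 0.467 -0.336  0.15 ] None
0.02 -y half [ 0.467 -0.336  0.15 ] [ -48.   -9.   94.   15.   85. -147.]
0.4 x n [ 0.475 -0.359  0.153] [-58. -12. 101.  33.  78. -71.]
0.4 x half [ 0.475 -0.359  0.153] [-49.  -5.  91.  15.  85. -58.]
0.4 y n [ 0.475 -0.359  0.153] [-58. -12. 101.  33.  78.  19.]
0.4 y half [ 0.475 -0.359  0.153] [-49.  -5.  91.  15.  85.  32.]
0.4 -y n [ 0.475 -0.359  0.153] None
0.4 -y half [ 0.475 -0.359  0.153] [ -49.   -5.   91.   15.   85. -148.]
0.8 x n [ 0.49  -0.378  0.162] [-58.  -8.  97.  33.  78. -71.]
0.8 x half [ 0.49  -0.378  0.162] [-49.  -2.  87.  15.  86. -58.]
0.8 y n [ 0.49  -
[... 257 characters left out ...]
.  -5.  93.  32.  78. -69.]
1.2 x half [ 0.51  -0.389  0.174] [-48.   2.  82.  15.  87. -57.]
1.2 y n [ 0.51  -0.389  0.174] [-56.  -5.  93.  32.  78.  21.]
1.2 y half [ 0.51  -0.389  0.174] [-48.   2.  82.  15.  87.  33.]
1.2 -y n [ 0.51  -0.389  0.174] None
1.2 -y half [ 0.51  -0.389  0.174] [ -48.    2.   82.   15.   87. -147.]
1.5 x n [ 0.526 -0.391  0.185] [-55.  -4.  91.  32.  78. -67.]
1.5 x half [ 0.526 -0.391  0.185] [-47.   3.  79.  15.  88. -56.]
1.5 y n [ 0.526 -0.391  0.185] [-55.  -4.  91.  32.  78.  23.]
1.5 y half [ 0.526 -0.391  0.185] [-47.   3.  79.  15.  88.  34.]
1.5 -y n [ 0.526 -0.391  0.185] None
1.5 -y half [ 0.526 -0.391  0.185] [ -47.    3.   79.   15.   88. -146.]
```

```bash
cat >> h.py <<'E'
x=np.load("stand.npy");M=stand(x[3])
def kpose(a,h=.040):
    "TCP pose for gripping the knob at lever angle a, grasp point h above face"
    g=x[:3]+M@np.array([.093-.065*np.cos(a),-.065*np.sin(a),h])
    A=tool(M@np.array([np.sin(a),-np.cos(a),0]),-M[:,2]);return g-A[:,2]*.163,rpy(A)
E
python3 - <<'E'
from h import *
import pickle
a0=x[4]
p,o=kpose(a0,.13);r.reach(p,o)
r.servo_line(*kpose(a0),speed=.08)
print(r.sense()["clock"],r.sense()["contact_force"])
r.grab(12);q=r.sense();print(q["opening"],q["gripper_force"],q["contact_force"])
for a in np.linspace(a0,1.5,12)[1:]:
    r.servo_line(*kpose(a),speed=.06)
    f=r.sense();print(round(a,2),f["contact_force"].round(1),round(f["opening"],4))
    if np.linalg.norm(f["contact_force"])>35: break
r.let_go()
r.servo_line(*kpose(a,.15),speed=.15)
M0=tool(-M[:,1],-M[:,2])
r.reach(x[:3]+M@np.array([0,x[6],.36]),rpy(M0))
s=r.snapshot("wrist");t=r.snapshot("top");pickle.dump((s,t),open("d2.pkl","wb"))
cv2.imwrite("pics/w2.png",cv2.resize(s["frame"][:,:,::-1],(800,600)))
print(r.sense()["clock"])
E
```

```text
3.025 [1.18940501 0.2561435  0.31815082]
0.015708590070505 11.999635398387909 [-0.32067273 -0.18467089  0.1282638 ]
0.15 [ 1.  -0.4 -0.3] 0.0161
0.29 [ 1.3 -0.5 -0.2] 0.0156
0.42 [ 1.  -0.7 -0.7] 0.0159
0.56 [ 1.9  0.3 -2.1] 0.0155
0.69 [ 3.6  1.7 -1.7] 0.0158
0.83 [ 2.9  2.2 -2.2] 0.0157
0.96 [ 4.2  2.5 -2.7] 0.0155
1.1 [ 3.5  1.9 -3.7] 0.0156
1.23 [ 3.6  1.5 -4.2] 0.0157
1.37 [ 2.9  2.5 -4.6] 0.0158
1.5 [ 3.6  3.5 -5.4] 0.0159
10.7417
```

View pics/w2.png

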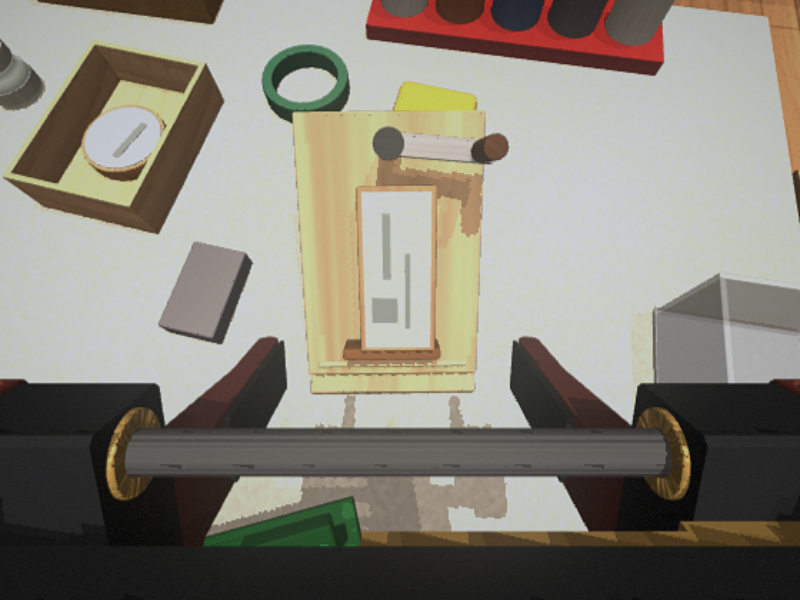

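```bash
python3 - <<'E'
from h import *
import pickle
th=np.radians(14);A=tool(np.array([np.sin(th),-np.cos(th),0]),np.array([0,0,-1.]))
r.reach([.45,.29,.45],rpy(A))
s=r.snapshot("wrist");t=r.snapshot("top");pickle.dump((s,t),open("d3.pkl","wb"))
cv2.imwrite("pics/w3.png",s["frame"][:,:,::-1]);print(r.sense()["clock"],r.sense()["joints"])
E
```

```text
13.1833 [ 2.90606265e+01 -3.95706130e+00  7.51409298e+01 -4.46440422e-03
  1.08815311e+02  1.05148403e+02]
```

View pics/w3.png

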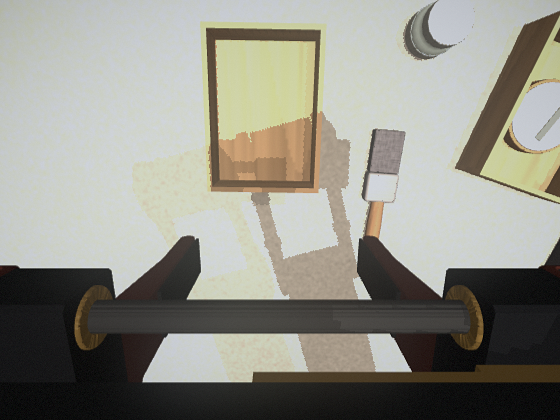

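```bash
python3 - <<'E'
from h import *
import pickle
s,t=pickle.load(open("d3.pkl","rb"))
c=np.array([ray(s,*q,[0,0,.055]) for q in [(201,23),(325.5,28),(319,191.5),(209.5,190)]])
m=c.mean(0);d=(c[0]+c[1]-c[2]-c[3])/2;e=(c[0]+c[3]-c[1]-c[2])/2
y1=np.degrees(np.arctan2(d[1],d[0]));y2=np.degrees(np.arctan2(-e[0],e[1]))
print(c.round(3),m,np.linalg.norm(d),np.linalg.norm(e),y1,y2)
np.save("tray.npy",[m[0],m[1],(y1+y2)/2])
w=x[7];G=x[:3]+M@np.array([0,x[6],-.005])
A=tool(M@np.array([np.sin(w),-np.cos(w),0]),-M[:,2]);o=rpy(A);T=G-A[:,2]*.163
r.reach(T+M[:,2]*.12,o)
r.servo_line(T,speed=.1);f=r.sense();print(f["clock"],f["contact_force"].round(1))
r.grab(25);f=r.sense();print(f["opening"],f["gripper_force"],f["contact_force"].round(1))
r.servo_line(T+M[:,2]*.1,speed=.08);f=r.sense();print(f["clock"],f["opening"],f["contact_force"].round(1))
s=r.snapshot("scene");w_=r.snapshot("wrist")
a=cv2.resize(s["frame"][100:270,100:290],(440,394));b=cv2.resize(w_["frame"][100:370,:],(360,394))
cv2.imwrite("pics/g4.png",np.hstack([a,b])[:,:,::-1])
E
```

```text
[[0.6   0.411 0.055]
 [0.627 0.281 0.055]
 [0.453 0.239 0.055]
 [0.423 0.369 0.055]] [0.52584486 0.32496034 0.055     ] 0.1800396614500959 0.13302285196000804 13.504786091414122 12.427799901496227
16.85 [ 0.1 -0.2  0.4]
0.05988758507725684 25.00051259994507 [-2.   1.5  2.3]
18.8 0.060035268460168004 [ 0.5 -0.2 -1.4]
```

View pics/g4.png

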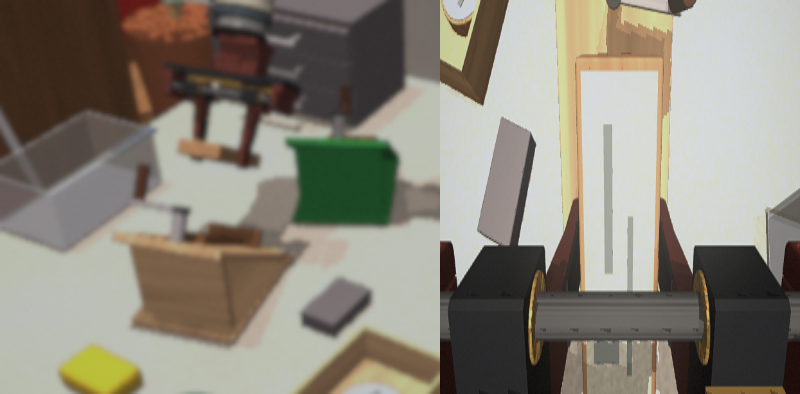

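```bash
python3 - <<'E'
from h import *
tx,ty,yaw=np.load("tray.npy");th=np.radians(yaw)
A=tool(np.array([np.sin(th),-np.cos(th),0]),np.array([0,0,-1.]));o=rpy(A)
ex=np.array([np.cos(th),np.sin(th),0]);ey=np.array([-np.sin(th),np.cos(th),0])
P=lambda dy,gz,dx=0:np.array([tx,ty,0])+dx*ex+dy*ey+[0,0,gz+.163]
p=r.sense()["tcp_pos"];p[2]+=.08;r.servo_line(p,speed=.2)
r.reach(P(0,.22),o)
print(r.sense()["clock"],r.sense()["opening"])
r.servo_line(P(0,.09),speed=.12);r.wait(.3)
f0=r.sense()["contact_force"]
r.servo_line(P(0,.060),speed=.06);r.wait(.2)
f=r.sense();b=f["contact_force"];print(f0.round(1),b.round(1),f["clock"])
hit={}
if np.linalg.norm(b-f0)<6:
    for sg in(1,-1):
        for k in range(10,27):
            r.servo_line(P(sg*k*.001,.060),speed=.03 if k>10 else .05)
            fl=(r.sense()["contact_force"]-b)@ey
            if abs(fl)>4: break
        hit[sg]=sg*k;print(sg,k,fl)
    dy=(hit[1]+hit[-1])/2*.001
    r.servo_line(P(dy,.060),speed=.05);print("dy",dy)
    np.save("dy.npy",dy)
f=r.sense();print(f["clock"],f["opening"],f["contact_force"].round(1))
E
```

```text
21.8917 0.059566027987042344
[-0.   0.5 -1.3] [ 0.2  0.1 -0.9] 24.275
1 25 -5.105903364606952
-1 23 8.857025014637482
dy 0.001
33.1083 0.05968705951222393 [ 0.1 -0.2 -1.4]
```

```bash
python3 - <<'E'
from h import *
tx,ty,yaw=np.load("tray.npy");th=np.radians(yaw);dy=float(np.load("dy.npy"))
p=np.array([tx,ty,0])+dy*np.array([-np.sin(th),np.cos(th),0])
b=r.sense()["contact_force"]
for g in(.035,.029,.027):
    r.servo_line(p+[0,0,g+.163],speed=.04);f=r.sense();print(g,(f["contact_force"]-b).round(1))
    if f["contact_force"][2]-b[2]>6: break
r.let_go();r.wait(.2);f=r.sense();print(f["clock"],f["opening"],f["contact_force"].round(1))
r.servo_line(p+[0,0,.26],speed=.06)
r.servo_line(p+[0,0,.42]-.08*np.array([np.cos(th),np.sin(th),0]),speed=.15)
s=r.snapshot("wrist");t=r.snapshot("scene")
cv2.imwrite("pics/e.png",np.hstack([s["frame"][:260,100:480],t["frame"][140:400,140:440]])[:,:,::-1]);print(r.sense()["clock"])
E
```

```text
0.035 [ 0.7  0.3 -0. ]
0.029 [-0.6  0.1  0.9]
0.027 [ 0.  -0.3 -0.6]
35.2667 0.08785649895639074 [0.  0.3 1. ]
38.025
```

View pics/e.png

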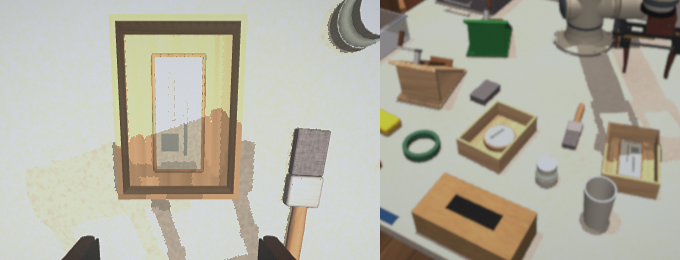

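The plaque lies flat, picture up, centred in the empty tray (about pixel (180,113) in the crop), and the gripper is clear of it.

```bash
python3 -c "
from station import r
print(r.hand_in())"
```

```text
the job is handed in; nothing more can be done
None
```

The lever is swung aside, the plaque lies flat and picture up in the empty tray, and the job was handed in at about 38 s; no verdict was returned.

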